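# Sift a brass collar from a trough with the slotted scoop and weigh it

## Robot

A 6-joint arm with a two-finger parallel gripper is mounted at the origin on the work surface; the furniture and walls round the work are solid. World frame = base frame: x ahead of the robot, y to its left, z up, the work surface at z = 0. Lengths are in m, angles in rad, forces in N, time in s.
With the tool pointing down it reaches from about 0.4 to 0.825 m from the base axis. Payload 7 kg.
Tool frame: the origin (TCP) lies on the mounting face of the last link; the fingertips stand 178 mm ahead of it and the grasp point (between the pads) lies 159 mm ahead of it; z points along the fingers, y is the direction in which the jaws open and shut (so a half turn about z gives the same grasp; the last joint's range is limited). The gripper opens to 88 mm and grips with 3 to 60 N. Pads are 19 mm wide; open, the fingers measure 130 mm over their backs; the gripper's body (78 mm by 193 mm) begins 47 mm behind the grasp point.
Start: joints at [-0.915, 0.359, 0.012, 0, -1.224, -0.288], TCP at [0.243, -0.63, 0.405] pointing down, gripper open.
Joint ranges: [-3.07, 3.07], [-1.43, 2.12], [-1.02, 1.25], [-3.03, 1.67], [-3.05, -0], [-3.03, 3.03]. Speed limits (rad/s): [2.39, 2.39, 3.01, 3.14, 3.14, 3.14].

## Interface

Orientations are given as [roll, pitch, yaw] about the fixed x, y, z axes, in that order (R = Rz(yaw) Ry(pitch) Rx(roll)).
In Python, from station import * gives the robot as it stands.
- The arm moves only by the tool arm_command, never from a script. Its argument "targets" is a list of rows, each a list of 3 entries, a list of its own where there are three numbers: the turn, a rotation vector about the world's x, y, z in rad, then the shift along the world's x, y, z in mm, then the closure, from 0 (fully open) to 1 (shut). In form: [[[wx, wy, wz], [tx, ty, tz], fingers], ...]. A call has 1 to 8 rows; each row shifts and turns the commanded pose from where the row before left it; what a row does not reach is not made up. A row lasts 1/10 s, in which the tool goes at most 50 mm and 8.59 degrees, less where a joint would pass 70% of its speed; a pose out of reach is approached as far as the arm can. A call with a gripper value outside its range is refused whole. The fingers move at their own pace and stop on an object; "squeeze" is the grip in N (left out, the last holds). Time passes only in rows, so rows that do not move let the fingers close. It gives the time, the measured TCP pose, the force and the opening at its end, in the units of the state.
- get_state(): the state, without advancing time (a new reading comes with each control period).
- grab_frame(name): name is "scene" or "top"; returns (picture, depth): 480x640x3 uint8, red, green, blue; 480x640 float32, m along the optical axis (not along the pixel's ray), 0 where there is no reading.
- camera_params(name): a dict with "mtx" (3x3 intrinsics, pixels), "eye" and "orientation" of the camera in the world. Camera axes: x right, y down, z forward; pixel columns grow to the right and rows downward; lengths in m; the calibration is good to about 2 mm. A picture is of the moment at which its call begins. camera_params takes no time and is no camera call.
- job_done(): hands the job in, once; it reports no verdict.
The state is a dict: "t": time; "q": joint angles; "qd": joint speeds; "joint_efforts": joint torques, N m; "eef_pos": TCP position; "ee_rot": TCP orientation; "force": force on the tool from outside, world axes, zero at the start; "moment": the same for the moment, N m; "width": finger opening in m.
Only numpy, scipy, OpenCV 4.12 (cv2) and the standard library are available. Lean on these libraries where they do the work, as an engineer would, in place of code of your own. Each camera call takes 0.05 s, during which the arm holds its last target.

## Task

Use the slotted scoop (not the solid one) to scoop the brass collar out of the grey trough: run the scoop along the trough floor under the stop bar so that the collar is pushed back onto its tines, draw back and lift, so that the small dark chip drops through the slots and stays in the trough. Then set the scoop, with the collar still in it, upright in the middle of the weighing pan and let go. Do not touch the collar or the chip with the fingers.

Things in the scene. Friction and masses are not known exactly. Their poses are not given: they have to be found in the camera images.
- slotted_scoop: Slippery steel scoop (mm), 5-tine floor with 11-13 mm slots, 220 g; a solid-floored twin as tall stands by. Origin midway across the underside, z up, open front +x: tips x=49; tine beads 8 high at x=18, else tines 5-8; rear wall x=-50, 36 high; side walls y=±43, 30 high, from rear to x=-12. Rubber grip above: x -40..10, 22 wide in y, z 83..115, pinch across y from above; neck behind it at x=-54. Carry level.
- station: Fixed (sizes in mm). Origin on bench under grey trough, z up, x along it away from robot. Trough inside x -140..145, y ±64, floor z=6, walls to 36. Stop bar across at x 70..78, z 18.5..37, clips to 42: tines pass under, collar cannot; scoop side walls meet it at scoop origin x=82; collar is behind the beads once that x>62. Beside it a scale, square steel pan 150 wide, centre x=0 y=+155, top z=38.
- collar: Loose brass collar (a low cylinder with bevelled edges and a dark bore), 32 mm diameter, 22 mm high, about 70 g, standing on the trough floor on the robot's side of the stop bar. Origin at the centre of its underside, z up.
- chip: Loose dark steel chip (punched slug), 9 mm diameter, 5 mm high, lying on the trough floor on the robot's side of the collar, at station x = -2 to +6 mm; it fits through the slots of the scoop. Origin at the centre of its underside.

How it is judged:
On the way:
1. the scoop is lifted over the trough with the collar in it, and the chip has dropped back into the trough (x of collar in the frame of slotted_scoop between -0.05 and 0.008 m and y of collar in the frame of slotted_scoop between -0.036 and 0.036 m and z of collar in the frame of slotted_scoop between -0.002 and 0.035 m and x of chip in the frame of station between -0.14 and 0.145 m and y of chip in the frame of station between -0.064 and 0.064 m and z of chip in the frame of station below 0.016 m and x of slotted_scoop in the frame of station between -0.16 and 0.16 m and y of slotted_scoop in the frame of station between -0.08 and 0.08 m and z of slotted_scoop in the frame of station above 0.04 m), for 0.2 s.
At the end, for the whole second after the job is handed in: The slotted scoop stands upright (within 0.1 rad) and still on the weighing pan, its origin within 30 mm of the pan's centre along x and along y, with the collar at rest inside it; the chip lies on the trough floor (x of collar in the frame of slotted_scoop between -0.05 and 0.008 m and y of collar in the frame of slotted_scoop between -0.036 and 0.036 m and z of collar in the frame of slotted_scoop between -0.002 and 0.035 m and x of chip in the frame of station between -0.14 and 0.145 m and y of chip in the frame of station between -0.064 and 0.064 m and z of chip in the frame of station below 0.016 m and x of slotted_scoop in the frame of station between -0.03 and 0.03 m and y of slotted_scoop in the frame of station between 0.125 and 0.185 m and z of slotted_scoop in the frame of station between 0.034 and 0.043 m and angle between slotted_scoop's own z axis and vertical below 0.1 rad and linear speed of each of slotted_scoop, collar below 0.02 m/s); the robot touches nothing.
It fails at once if the fingers touch the collar (contact force between the fingers and collar above 0.3 N).
It fails at once if the fingers touch the chip (contact force between the fingers and chip above 0.3 N).
It also fails if it takes over 54 s, if anything falls off the work surface, if the arm or the gripper's body presses on something with over 40 N, if the wrist force passes 120 N, or if a joint passes its speed limit or range.

## Working session

There is one attempt and no reset: what is moved stays moved. The work goes in short steps, Python scripts to look and compute and a tool call to move; the robot and the scene stay as the last step left them, time stands still between calls to the robot, and variables do not carry over. Pictures are saved under pics/ and viewed, and the job is handed in when it is done.

Besides the shell and the picture viewer there is one more tool, called after "Call:" as a command line: name --argument value ..., lists and objects as JSON in quotes. arm_command: Moves the arm, as the interface text tells. Its arguments: {"type":"object","properties":{"targets":{"type":"array"},"squeeze":{"type":"number"}},"required":["targets"]}

```bash
mkdir -p pics; ls; python3 - <<'E'
from station import *
import cv2
s=get_state();print(s)
for n in("scene","top"):
    p,d=grab_frame(n);cv2.imwrite(f"pics/{n}0.png",p[:,:,::-1]);
    import numpy as np;np.save(f"{n}0.npy",d);print(n,camera_params(n))
E
```

```text
pics
{'t': 0.0, 'q': array([-9.14884366e-01,  3.59362030e-01,  1.10379962e-02, -3.34871011e-04,
       -1.22406677e+00, -2.88091570e-01]), 'qd': array([-0.00096843, -0.00129163, -0.00108446, -0.00134176,  0.0001618 ,
       -0.0006504 ]), 'joint_efforts': array([ 3.63186173e-04, -5.82717276e+01,  2.93063056e+01,  6.99750915e+00,
        7.07254512e-03, -1.53140181e-04]), 'eef_pos': array([ 0.24263593, -0.62966924,  0.40373218]), 'ee_rot': array([ 3.13997444e+00, -1.51243828e-04, -2.77388619e+00]), 'force': array([ 0.08081006,  0.55381373, -0.08182377]), 'moment': array([ 0.04915415, -0.02030708,  0.03250058]), 'width': 0.08728649450020705}
scene {'mtx': array([[573.97386497,   0.        , 321.18044013],
       [  0.        , 573.97386497, 247.34926924],
       [  0.        ,   0.        ,   1.        ]]), 'eye': array([0.16546191, 0.61306791, 0.55190422]), 'orientation': array([-2.10961770e+00, -2.63384339e-03, -2.66228186e+00])}
top {'mtx': array([[451.83073143,   0.        , 313.36860174],
       [  0.        , 451.83073143, 242.66634289],
       [  0.        ,   0.        ,   1.        ]]), 'eye': array([ 0.39754564, -0.11021971,  0.89502832]), 'orientation': array([-2.97202687, -0.02313934, -1.55243484])}
```

View pics/scene0.png

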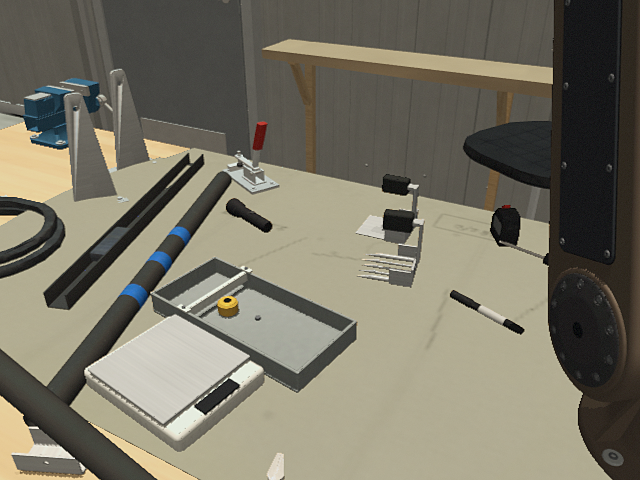

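View pics/top0.png

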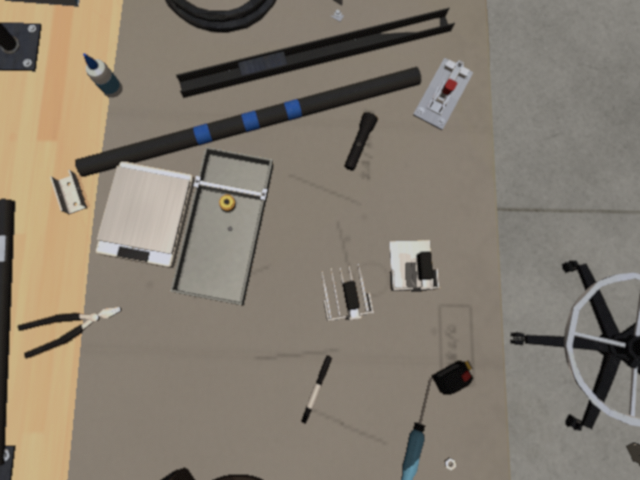

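```bash
cat > h.py <<'E'
import numpy as np,cv2
from scipy.spatial.transform import Rotation as Ro
from station import *
def cam(n):
    c=camera_params(n);return c['mtx'],c['eye'],Ro.from_euler('xyz',c['orientation']).as_matrix()
def ray(n,u,v,z):
    K,e,R=cam(n);d=R@np.linalg.inv(K)@np.array([u,v,1.]);return e+d*(z-e[2])/d[2]
def proj(n,p):
    K,e,R=cam(n);q=K@(R.T@(np.asarray(p)-e));return q[:2]/q[2]
def cloud(n,d):
    K,e,R=cam(n);v,u=np.mgrid[:480,:640];P=np.stack([u,v,np.ones_like(u)],-1)@np.linalg.inv(K).T*d[...,None]
    return P@R.T+e
def crop(im,x0,y0,x1,y1,s,name):
    cv2.imwrite(name,cv2.resize(im[y0:y1,x0:x1,::-1],None,fx=s,fy=s,interpolation=cv2.INTER_CUBIC))
E
python3 - <<'E'
from h import *
t=cv2.imread('pics/top0.png')[:,:,::-1];s=cv2.imread('pics/scene0.png')[:,:,::-1]
crop(t,300,220,460,340,5,'pics/t_sc.png');crop(t,90,140,290,315,4,'pics/t_tr.png')
crop(s,340,160,460,300,4,'pics/s_sc.png')
for n in('top','scene'):
    C=cloud(n,np.load(n+'0.npy'));
    for u,v in ([(300,250),(225,240),(145,210),(228,203),(348,293),(425,265)] if n=='top' else [(300,300),(450,350),(170,370),(400,220),(396,184)]): print(n,u,v,C[v,u].round(4))
E
```

```text
top 300 250 [ 5.357e-01 -1.016e-01  1.000e-04]
top 225 240 [0.5517 0.0481 0.0053]
top 145 210 [0.6019 0.1999 0.0357]
top 228 203 [0.622  0.0421 0.0272]
top 348 293 [ 0.445  -0.1873  0.1128]
top 425 265 [ 0.496  -0.3211  0.1169]
scene 300 300 [ 0.5245 -0.0098  0.0278]
scene 450 350 [ 0.2919 -0.0362  0.0007]
scene 170 370 [0.5916 0.2118 0.0373]
scene 400 220 [ 0.4329 -0.1842  0.1078]
scene 396 184 [ 0.4922 -0.3206  0.1045]
```

View pics/t_sc.png

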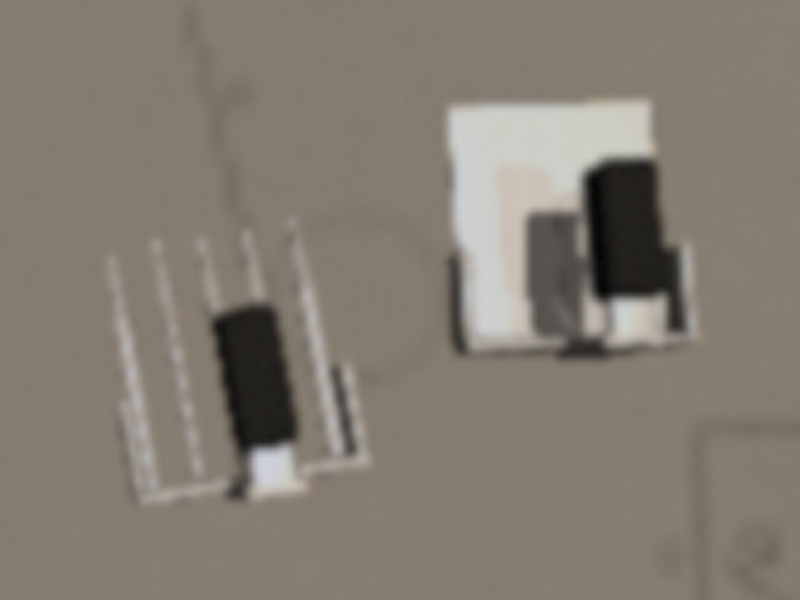

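View pics/t_tr.png

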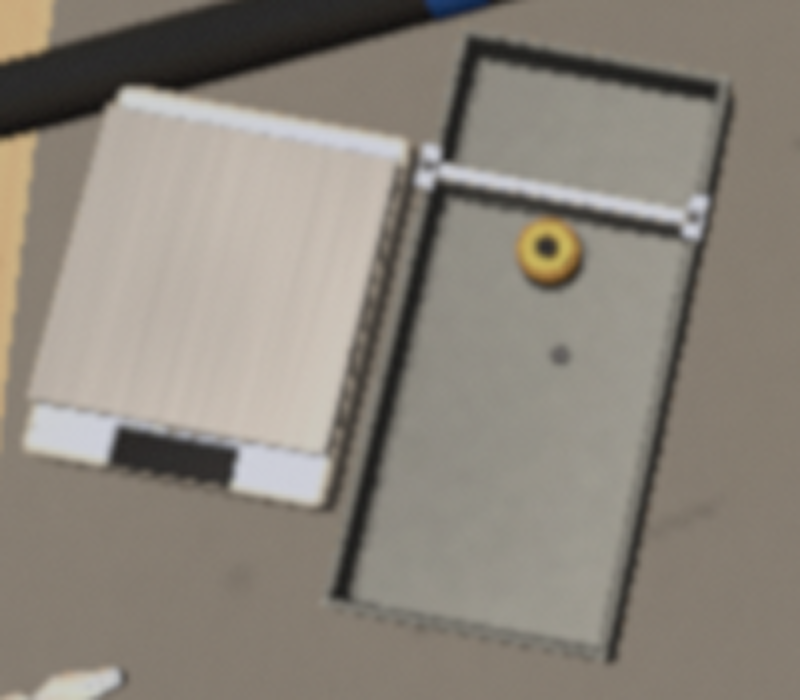

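View pics/s_sc.png

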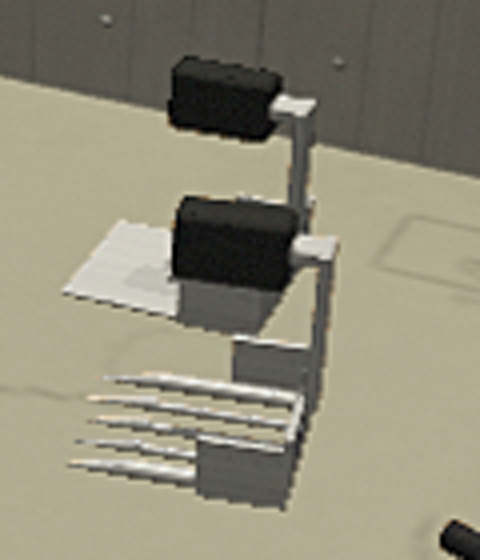

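```bash
python3 - <<'E'
from h import *
for n in('top','scene'):
    d=np.load(n+'0.npy');C=cloud(n,d);im=cv2.imread(f'pics/{n}0.png')[:,:,::-1].astype(int)
    dark=(im.max(2)<60)
    m=(C[...,2]>.108)&(C[...,2]<.121)&(abs(C[...,0]-.445)<.1)&(abs(C[...,1]+.187)<.07)&dark
    P=C[m];r=cv2.minAreaRect((P[:,:2]*1000).astype(np.float32));print(n,'grip',len(P),np.median(P[:,2]),r)
    pm=(C[...,2]>.033)&(C[...,2]<.042)&(abs(C[...,0]-.6)<.15)&(abs(C[...,1]-.2)<.08+.04)
    pm=cv2.morphologyEx(pm.astype(np.uint8),cv2.MORPH_OPEN,np.ones((7,7)))>0
    P=C[pm];r=cv2.minAreaRect((P[:,:2]*1000).astype(np.float32));print('pan',len(P),np.median(P[:,2]),r)
    g=(im[...,0]-im[...,2]>70)&(abs(C[...,0]-.62)<.05)&(abs(C[...,1]-.04)<.05)
    P=C[g&(C[...,2]>.024)];r=cv2.minAreaRect((P[:,:2]*1000).astype(np.float32));print('collar',len(P),np.median(P[:,2]),r)
def tr(cx,cy,z): return ray('top',90+(cx+.5)/4-.5,140+(cy+.5)/4-.5,z).round(4)
print('trough outer rim',[tr(*c,.036) for c in[(470,38),(732,90),(612,660),(332,600)]])
print('bar',[tr(*c,.037) for c in[(440,170),(682,215)]],'near edge',[tr(*c,.037) for c in[(440,178),(682,224)]])
print('chip',tr(560,355,.011),'collar',tr(549,252,.028))
print('pan',[tr(*c,.038) for c in[(118,100),(404,155),(328,455),(30,402)]])
def ts(cx,cy,z): return ray('top',300+(cx+.5)/5-.5,220+(cy+.5)/5-.5,z).round(4)
print('tips',[ts(*c,.005) for c in[(110,258),(155,240),(200,240),(246,232),(291,220)]])
print('rearwall corners',[ts(*c,.036) for c in[(145,500),(367,463)]])
print('grip top',[ts(*c,.115) for c in[(217,318),(272,306),(296,438),(240,448)]])
E
```

```text
top grip 307 0.11412524112579758 ((441.72662353515625, -192.080810546875), (45.9640998840332, 19.52094268798828), 11.758171081542969)
pan 6260 0.037369472452899455 ((626.6198120117188, 206.0725860595703), (230.3470458984375, 177.9593048095703), 9.334701538085938)
collar 138 0.027147777785327787 ((624.261962890625, 45.43321228027344), (27.783632278442383, 28.164106369018555), 32.058345794677734)
scene grip 268 0.11480002770962425 ((438.0290832519531, -192.02804565429688), (49.136112213134766, 23.23235511779785), 12.38415813446045)
pan 10152 0.03819822072879847 ((626.1137084960938, 206.04437255859375), (236.77879333496094, 183.43763732910156), 9.79182243347168)
collar 180 0.027746797647945465 ((621.0900268554688, 45.33879089355469), (29.325096130371094, 28.054468154907227), 82.97933197021484)
trough outer rim [array([0.729 , 0.0874, 0.036 ]), array([ 0.7054, -0.0435,  0.036 ]), array([0.424 , 0.0033, 0.036 ]), array([0.4494, 0.1359, 0.036 ])]
bar [array([0.6602, 0.0978, 0.037 ]), array([ 0.6404, -0.0213,  0.037 ])] near edge [array([0.6562, 0.0976, 0.037 ]), array([ 0.6359, -0.0215,  0.037 ])]
chip [0.5744 0.0391 0.011 ] collar [0.6225 0.0442 0.028 ]
pan [array([0.6916, 0.2568, 0.038 ]), array([0.6671, 0.1156, 0.038 ]), array([0.518, 0.142, 0.038]), array([0.5404, 0.2848, 0.038 ])]
tips [array([ 0.4934, -0.1454,  0.005 ]), array([ 0.501 , -0.1631,  0.005 ]), array([ 0.5013, -0.181 ,  0.005 ]), array([ 0.5049, -0.1992,  0.005 ]), array([ 0.5101, -0.2171,  0.005 ])]
rearwall corners [array([ 0.3992, -0.1587,  0.036 ]), array([ 0.4145, -0.2423,  0.036 ])]
grip top [array([ 0.4615, -0.1783,  0.115 ]), array([ 0.4661, -0.1974,  0.115 ]), array([ 0.421 , -0.2058,  0.115 ]), array([ 0.4172, -0.1865,  0.115 ])]
```

Call:
arm_command --targets '[[[0,0,-0.02],[20,44,0],0],[[0,0,-0.02],[20,44,0],0],[[0,0,-0.02],[20,44,0],0],[[0,0,-0.02],[20,44,0],0],[[0,0,-0.02],[20,44,0],0],[[0,0,-0.02],[20,44,0],0],[[0,0,-0.02],[20,44,0],0],[[0,0,-0.02],[20,44,0],0]]' --squeeze 30

```text
t: 0.9
eef_pos: [0.4029, -0.276, 0.4046]
ee_rot: [3.141, 0.0, -2.935]
force: [1.1, -0.7, 0.7]
width: 0.0876
```

Call:
arm_command --targets '[[[0,0,-0.006],[19,42,0],0],[[0,0,0],[18,41,-20],0],[[0,0,0],[0,0,-40],0],[[0,0,0],[0,0,0],0],[[0,0,0],[0,0,0],0]]'

```text
t: 1.4
eef_pos: [0.4396, -0.1951, 0.3449]
ee_rot: [-3.142, -0.002, -2.939]
force: [0.5, 0.1, 0.3]
width: 0.0874
```

```bash
python3 - <<'E'
from h import *
s=get_state();print(s['t'],s['eef_pos'],s['ee_rot'])
for n in('top','scene'):
    p,d=grab_frame(n);cv2.imwrite(f'pics/{n}1.png',p[:,:,::-1])
    cx,cy=proj(n,[.44,-.193,.11]).astype(int);print(cx,cy)
    crop(p,max(cx-80,0),cy-80,cx+80,cy+70,5,f'pics/{n}1c.png')
E
```

```text
1.4 [ 0.43961099 -0.19505298  0.34485692] [-3.14153389e+00 -2.25033478e-03 -2.93934095e+00]
351 296
397 215
```

View pics/scene1.png

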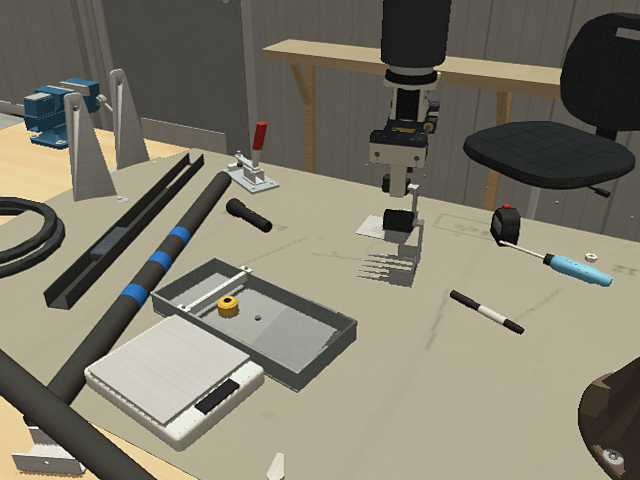

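View pics/top1.png

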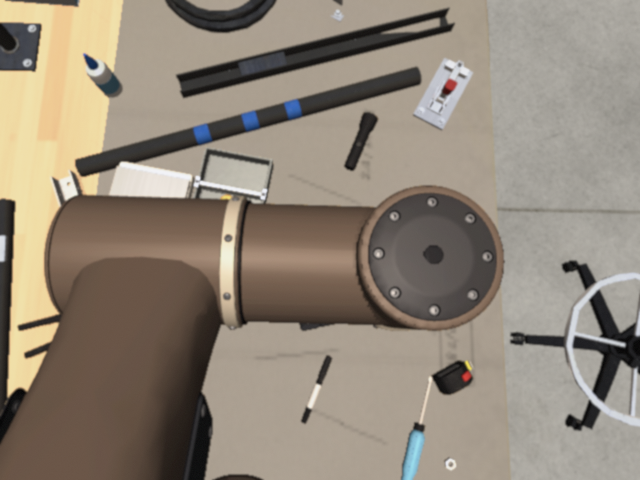

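The scene view shows the open gripper directly above the slotted scoop's black grip, around (397,215). The solid scoop stays clear behind it. Next I descend.

Call:
arm_command --targets '[[[0,0,0],[0,2,-30],0],[[0,0,0],[0,0,-30],0],[[0,0,0],[0,0,-26],0],[[0,0,0],[0,0,0],0],[[0,0,0],[0,0,0],0]]'

```text
t: 2.0
eef_pos: [0.4402, -0.1936, 0.26]
ee_rot: [-3.141, 0.001, -2.941]
force: [0.8, 0.9, 0.1]
width: 0.0876
```

```bash
python3 - <<'E'
from h import *
s=get_state();print(s['t'],s['eef_pos'],s['ee_rot'])
for n in('scene',):
    p,d=grab_frame(n);crop(p,330,120,470,300,3.3,f'pics/{n}2c.png')
E
```

```text
2.0 [ 0.44018743 -0.19361964  0.26000978] [-3.14091769e+00  6.84703966e-04 -2.94067631e+00]
```

View pics/scene2c.png

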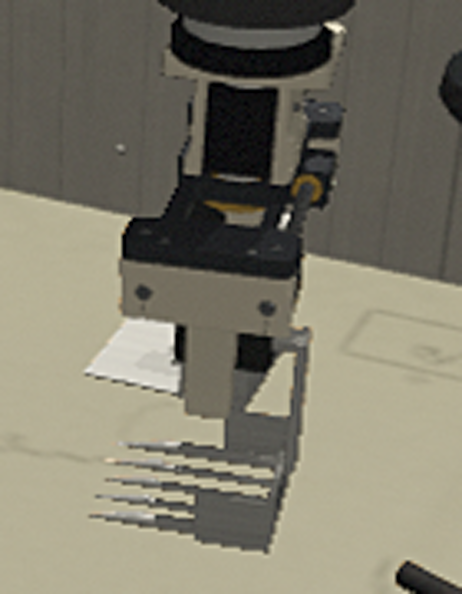

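The near finger (crop column ~208) straddles the grip centrally, so I close.

Call:
arm_command --targets '[[[0,0,0],[0,0,-1],1],[[0,0,0],[0,0,0],1],[[0,0,0],[0,0,0],1],[[0,0,0],[0,0,0],1],[[0,0,0],[0,0,0],1],[[0,0,0],[0,0,0],1],[[0,0,0],[0,0,0],1],[[0,0,0],[0,0,0],1]]' --squeeze 40

```text
t: 2.85
eef_pos: [0.4397, -0.1928, 0.2576]
ee_rot: [3.142, -0.0, -2.94]
force: [0.1, 0.6, 0.6]
width: 0.0292
```

Call:
arm_command --targets '[[[0,0,0],[0,0,0],1],[[0,0,0],[0,0,0],1],[[0,0,0],[0,0,0],1],[[0,0,0],[0,0,0],1]]' --squeeze 40

```text
t: 3.25
eef_pos: [0.4397, -0.1929, 0.2577]
ee_rot: [-3.142, 0.0, -2.94]
force: [0.5, 0.2, -1.2]
width: 0.0219
```

Call:
arm_command --targets '[[[0,0,0],[0,0,10],1],[[0,0,0],[0,0,30],1],[[0,0,0],[0,0,40],1],[[0,0,0],[0,0,40],1],[[0,0,0],[0,0,0],1],[[0,0,0],[0,0,0],1],[[0,0,0],[0,0,0],1]]' --squeeze 40

```text
t: 3.95
eef_pos: [0.439, -0.1927, 0.3768]
ee_rot: [3.141, -0.001, -2.94]
force: [-0.0, -0.6, -2.7]
width: 0.0213
```

```bash
python3 - <<'E'
from h import *
s=get_state();print(s['t'],s['eef_pos'],s['ee_rot'],s['force'],s['width'])
for n in('scene',):
    p,d=grab_frame(n);crop(p,320,80,470,290,2.8,f'pics/{n}3c.png');np.save('s3.npy',d);cv2.imwrite('pics/s3.png',p[:,:,::-1])
E
```

```text
3.95 [ 0.43896526 -0.19271328  0.37679389] [ 3.14064297e+00 -1.49443545e-03 -2.94013708e+00] [-0.02621235 -0.6166344  -2.69194283] 0.021347389904454526
```

View pics/scene3c.png

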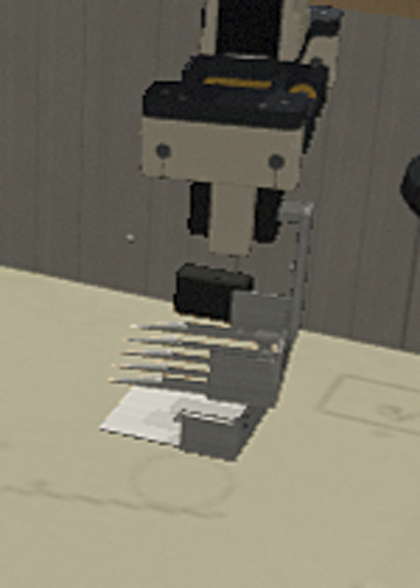

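```bash
cat >> h.py <<'E'
def scoop(s,off=.0155,z0=.2577):
    a=s['ee_rot'][2]+np.pi;x=np.array([np.cos(a),np.sin(a),0])
    o=s['eef_pos']+off*x;o[2]-=z0
    return o,a
PT=[(.049,y,.004) for y in(-.036,-.018,0,.018,.036)]+[(-.05,.043,.03),(-.012,.043,.03),(-.012,-.043,.03),(-.05,.043,0),(-.012,.043,0)]
def overlay(n,p,s,name,box,f):
    o,a=scoop(s);R=Ro.from_euler('z',a).as_matrix();im=cv2.resize(p[box[1]:box[3],box[0]:box[2],::-1],None,fx=f,fy=f,interpolation=cv2.INTER_CUBIC).copy()
    for q in PT:
        u=(proj(n,o+R@np.array(q))-box[:2]+.5)*f;cv2.circle(im,(int(u[0]),int(u[1])),3,(0,0,255),1)
    cv2.imwrite(name,im);return o,a
E
python3 - <<'E'
from h import *
p=cv2.imread('pics/s3.png')[:,:,::-1];print(overlay('scene',p,get_state(),'pics/ov3.png',(340,160,440,260),6))
E
```

```text
(array([ 0.45422508, -0.18964778,  0.11879874]), np.float64(0.20146646163790605))
```

View pics/ov3.png

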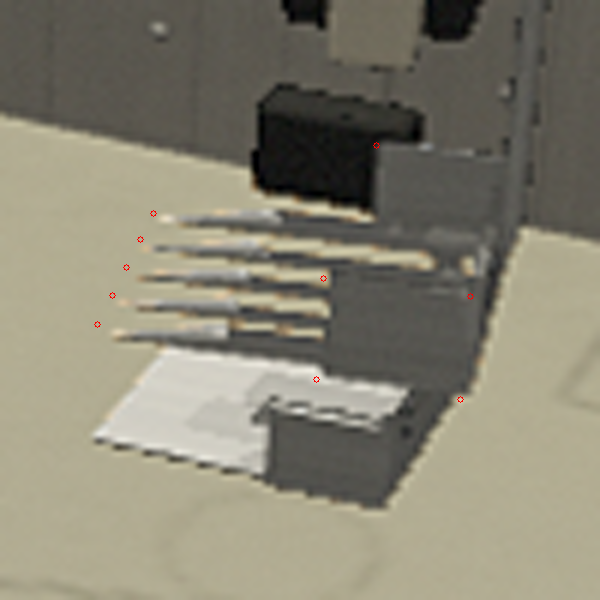

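```bash
python3 - <<'E'
from h import *
p=cv2.imread('pics/scene0.png')[:,:,::-1]
s={'eef_pos':np.array([.4397,-.1929,.2577]),'ee_rot':[0,0,-2.94]}
overlay('scene',p,s,'pics/ov0.png',(340,200,440,300),6)
p=cv2.imread('pics/top0.png')[:,:,::-1]
overlay('top',p,s,'pics/ov0t.png',(310,250,390,330),6)
E
```

```text
(no output)
```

View pics/ov0.png

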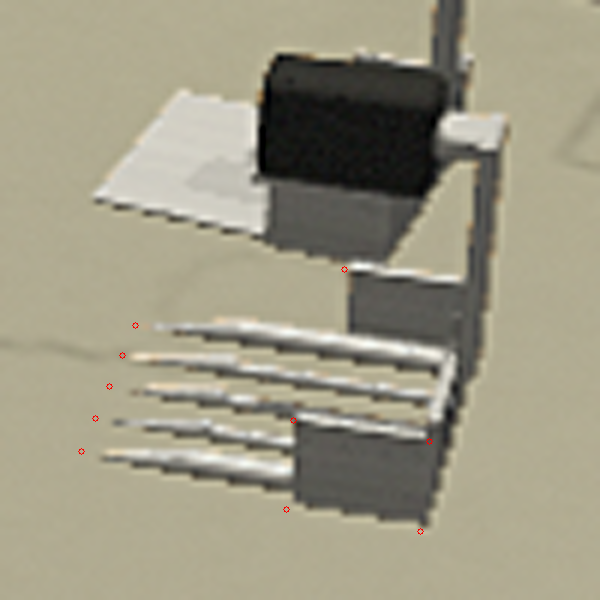

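View pics/ov0t.png

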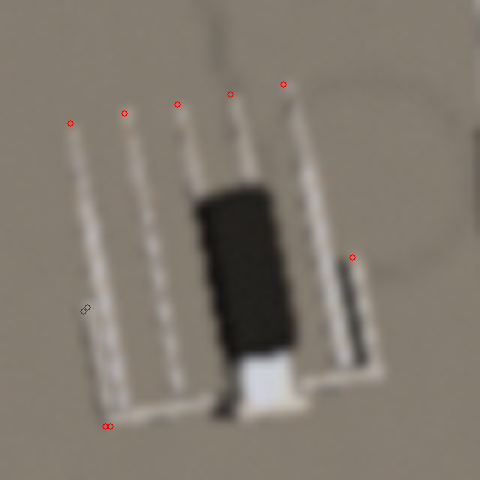

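```bash
python3 - <<'E'
from h import *
o=np.array([.5765,.0462,0]);R=Ro.from_euler('z',-.171).as_matrix()
P=[(.145,.064,.036),(.145,-.064,.036),(-.14,.064,.036),(-.14,-.064,.036),(.07,.064,.037),(.07,-.064,.037),(-.14,-.064,.006),(.145,.064,.006),(.145,-.064,.006),(-.14,.064,.006)]+[(a,.155+b,.038) for a in(-.075,.075) for b in(-.075,.075)]+[(-.0025,-.0074,.011),(.0455,.006,.028)]
for n,b in(('scene',(80,240,370,430)),('top',(90,140,290,315))):
    f=2.7 if n=='scene' else 4
    im=cv2.imread(f'pics/{n}0.png')[b[1]:b[3],b[0]:b[2]];im=cv2.resize(im,None,fx=f,fy=f,interpolation=cv2.INTER_CUBIC)
    for q in P:
        u=(proj(n,o+R@np.array(q))-b[:2]+.5)*f;cv2.circle(im,(int(u[0]),int(u[1])),3,(0,0,255),1)
    cv2.imwrite(f'pics/st_{n}.png',im)
E
```

```text
(no output)
```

View pics/st_scene.png

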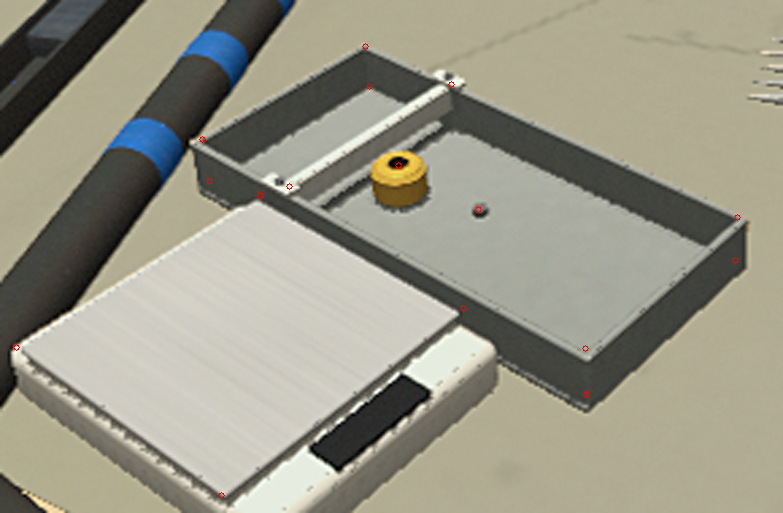

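View pics/st_top.png

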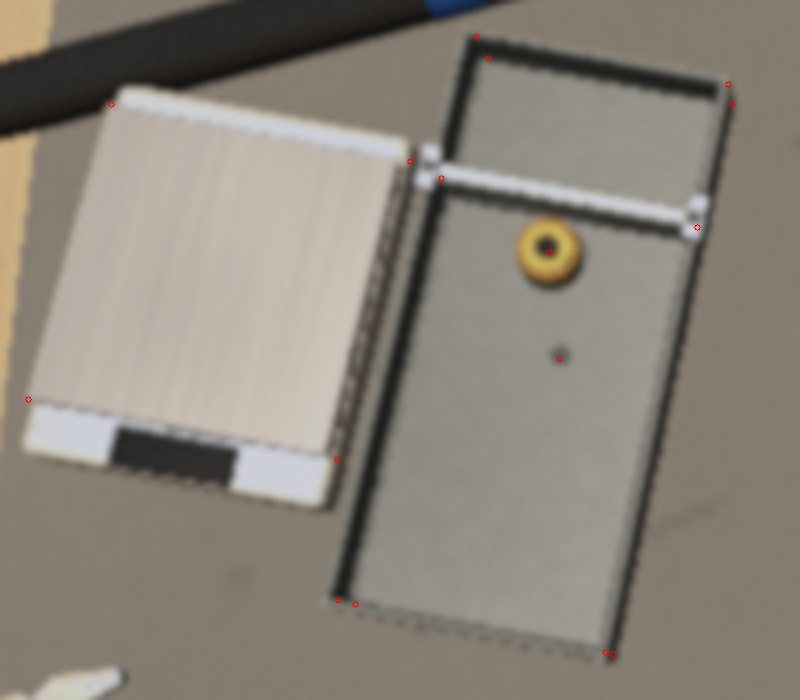

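Call:
arm_command --targets '[[[0,0,-0.062],[10,20,0],1],[[0,0,-0.062],[10,42,0],1],[[0,0,-0.062],[10,42,0],1],[[0,0,-0.062],[10,42,0],1],[[0,0,-0.062],[10,42,0],1],[[0,0,-0.062],[9,42,0],1],[[0,0,0],[0,24,0],1],[[0,0,0],[0,0,0],1]]'

```text
t: 4.8
eef_pos: [0.4988, 0.0638, 0.3761]
ee_rot: [-3.14, -0.002, 2.974]
force: [-0.3, -0.5, -2.6]
width: 0.022
```

Call:
arm_command --targets '[[[0,0,0],[0,0,0],1],[[0,0,0],[0,0,-30],1],[[0,0,0],[0,0,-30],1],[[0,0,0],[0,0,0],1],[[0,0,0],[0,0,0],1]]'

```text
t: 5.3
eef_pos: [0.4988, 0.0604, 0.3177]
ee_rot: [-3.14, -0.001, 2.971]
force: [0.5, -0.4, -2.1]
width: 0.0221
```

```bash
python3 - <<'E'
from h import *
s=get_state();print(s['t'],s['eef_pos'],s['ee_rot'],s['force'],s['width'])
p,d=grab_frame('scene');cv2.imwrite('pics/s4.png',p[:,:,::-1])
print(overlay('scene',p,s,'pics/ov4.png',(150,170,370,390),3))
E
```

```text
5.3 [0.49875246 0.06036717 0.31769795] [-3.13997287e+00 -1.20699732e-03  2.97072473e+00] [ 0.47394778 -0.40064625 -2.07087856] 0.02210567864406396
(array([0.51402674, 0.05773158, 0.05999795]), np.float64(6.112317381655355))
```

View pics/ov4.png

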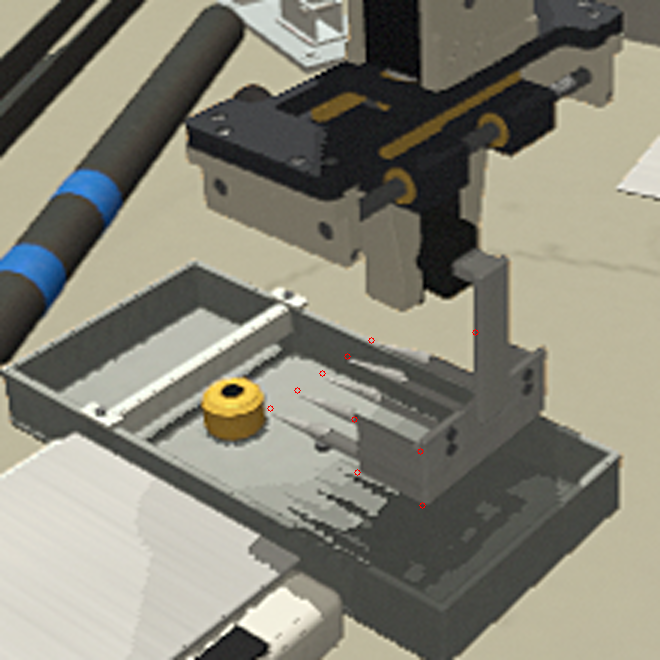

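Call:
arm_command --targets '[[[0,0,0],[0,1,-24],1],[[0,0,0],[0,0,-24],1],[[0,0,0],[0,0,-3],1],[[0,0,0],[0,0,0],1],[[0,0,0],[0,0,0],1]]'

```text
t: 5.85
eef_pos: [0.4995, 0.0624, 0.2684]
ee_rot: [3.14, 0.002, 2.972]
force: [0.0, 0.0, -2.4]
width: 0.0217
```

Call:
arm_command --targets '[[[0,0,0],[0,0,-1],1],[[0,0,0],[0,0,-1],1],[[0,0,0],[0,0,0],1],[[0,0,0],[0,0,0],1]]'

```text
t: 6.25
eef_pos: [0.4987, 0.0622, 0.2649]
ee_rot: [3.141, 0.0, 2.971]
force: [0.5, 0.6, -3.1]
width: 0.0215
```

Call:
arm_command --targets '[[[0,0,0],[0,0,-1],1],[[0,0,0],[0,0,0],1],[[0,0,0],[0,0,0],1]]'

```text
t: 6.55
eef_pos: [0.4987, 0.0622, 0.2637]
ee_rot: [-3.142, 0.0, 2.971]
force: [0.7, -0.5, -0.6]
width: 0.0217
```

```bash
python3 - <<'E'
from h import *
s=get_state();print(s['t'],s['eef_pos'],s['ee_rot'],s['force'],s['width'])
p,d=grab_frame('scene');
print(overlay('scene',p,s,'pics/ov5.png',(150,210,370,390),3.5))
E
```

```text
6.55 [0.498723   0.06218392 0.26365883] [-3.14158017e+00  3.58180125e-05  2.97142814e+00] [ 0.73490756 -0.46060291 -0.59542174] 0.02171169294945868
(array([0.51399914, 0.05955908, 0.00595883]), np.float64(6.113020792908627))
```

View pics/ov5.png

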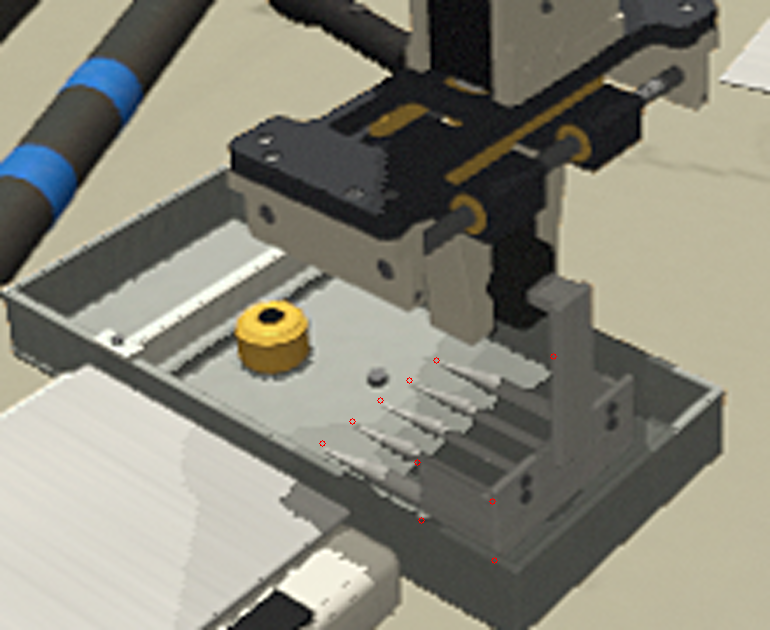

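Call:
arm_command --targets '[[[0,0,0],[-0.2,-1,0],1],[[0,0,0],[5,-0.9,0],1],[[0,0,0],[8,-1.4,0],1],[[0,0,0],[8,-1.4,0],1],[[0,0,0],[8,-1.4,0],1],[[0,0,0],[5,-0.9,0],1],[[0,0,0],[5,-0.9,0],1],[[0,0,0],[0,0,0],1]]'

```text
t: 7.4
eef_pos: [0.5383, 0.0542, 0.2637]
ee_rot: [3.142, 0.001, 2.971]
force: [0.2, -0.5, -0.0]
width: 0.0216
```

```bash
python3 - <<'E'
from h import *
s=get_state();print(s['t'],s['eef_pos'],s['ee_rot'],s['force'],s['width'])
p,d=grab_frame('scene');
print(overlay('scene',p,s,'pics/ov6.png',(150,210,370,390),3.5))
E
```

```text
7.4 [0.53828456 0.05417194 0.26368124] [3.14152119e+00 5.66205647e-04 2.97115776e+00] [ 0.19228692 -0.45036785 -0.00577312] 0.021577909004384596
(array([0.55355998, 0.05154297, 0.00598124]), np.float64(6.112750414511822))
```

View pics/ov6.png

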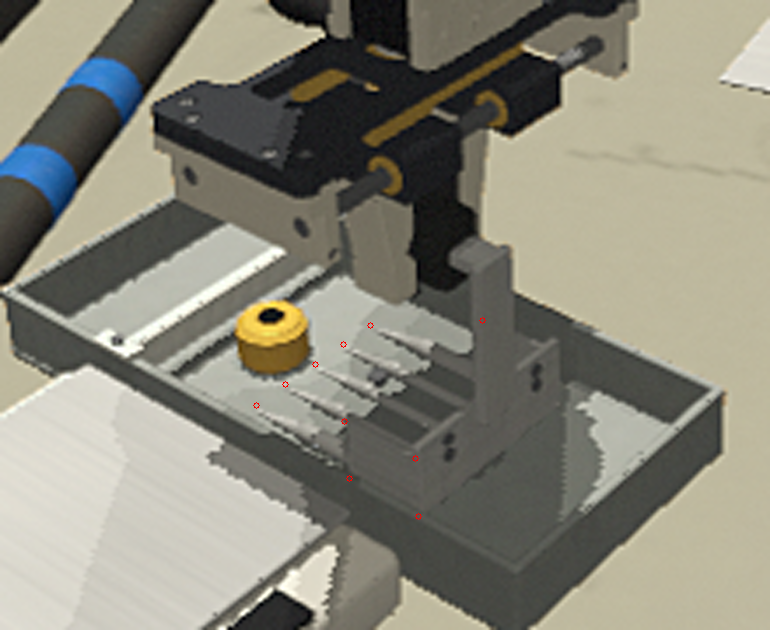

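Call:
arm_command --targets '[[[0,0,0],[4,-0.7,0],1],[[0,0,0],[6,-1,0],1],[[0,0,0],[6,-1.1,0],1],[[0,0,0],[6,-1,0],1],[[0,0,0],[6,-1,0],1],[[0,0,0],[6,-1.1,0],1],[[0,0,0],[6,-1,0],1],[[0,0,0],[6,-1,0],1]]'

```text
t: 8.25
eef_pos: [0.584, 0.0463, 0.2637]
ee_rot: [-3.142, -0.0, 2.971]
force: [-1.2, 0.3, 1.3]
width: 0.0216
```

```bash
python3 - <<'E'
from h import *
s=get_state();print(s['t'],s['eef_pos'],s['ee_rot'],s['force'],s['width'])
p,d=grab_frame('scene');
print(overlay('scene',p,s,'pics/ov7.png',(150,210,370,390),3.5))
E
```

```text
8.25 [0.58399396 0.04625534 0.26368252] [-3.14154379e+00 -4.18865283e-05  2.97140002e+00] [-1.24988194  0.25651109  1.29909136] 0.02162976905738792
(array([0.59927002, 0.04363007, 0.00598252]), np.float64(6.112992669752272))
```

View pics/ov7.png

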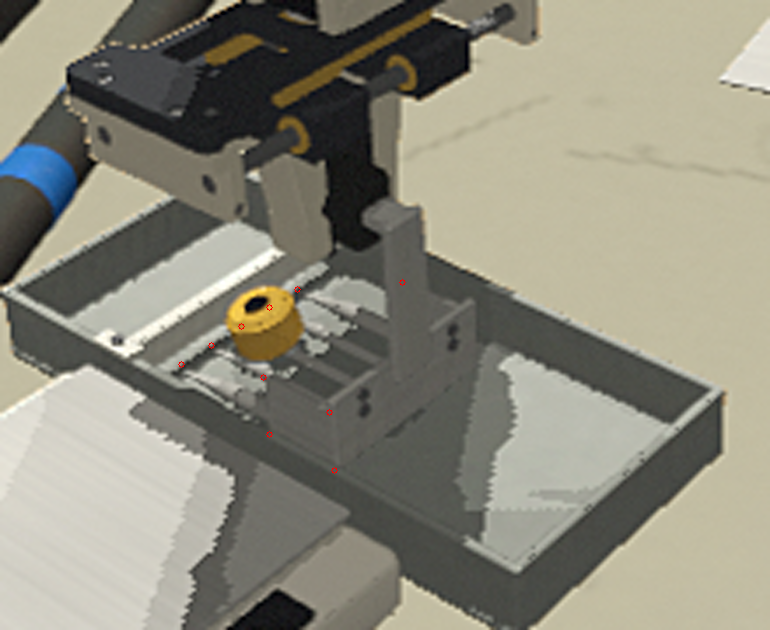

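Call:
arm_command --targets '[[[0,0,0],[4,-0.7,0],1],[[0,0,0],[4,-0.7,0],1],[[0,0,0],[5,-0.9,0],1],[[0,0,0],[5,-0.9,0],1],[[0,0,0],[5,-0.8,0],1],[[0,0,0],[5,-0.9,0],1],[[0,0,0],[5,-0.9,0],1]]'

```text
t: 9.0
eef_pos: [0.6169, 0.0405, 0.2637]
ee_rot: [3.142, 0.0, 2.971]
force: [-1.5, 0.5, 1.1]
width: 0.0215
```

```bash
python3 - <<'E'
from h import *
s=get_state();print(s['t'],s['eef_pos'],s['ee_rot'],s['force'],s['width'])
p,d=grab_frame('scene');
print(overlay('scene',p,s,'pics/ov8.png',(150,210,370,390),3.5))
E
```

```text
9.0 [0.61692788 0.04049081 0.2636702 ] [3.14159192e+00 1.85256371e-05 2.97140101e+00] [-1.53051696  0.52695203  1.0877229 ] 0.021483110238960653
(array([0.63220394, 0.03786555, 0.0059702 ]), np.float64(6.112993667203542))
```

View pics/ov8.png

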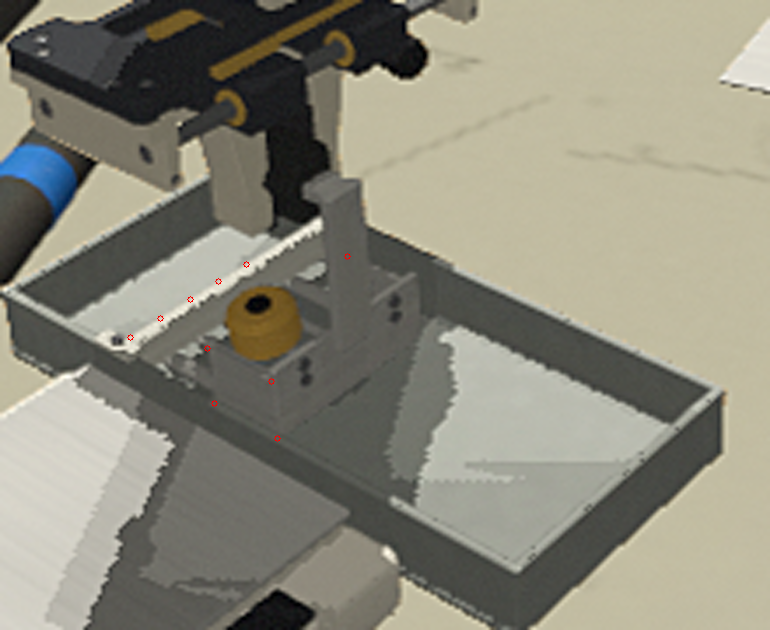

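Call:
arm_command --targets '[[[0,0,0],[4,-0.7,0],1],[[0,0,0],[4,-0.7,0],1],[[0,0,0],[4,-0.7,0],1],[[0,0,0],[4,-0.7,0],1],[[0,0,0],[0,0,0],1],[[0,0,0],[0,0,0],1]]'

```text
t: 9.65
eef_pos: [0.6329, 0.0378, 0.2637]
ee_rot: [3.141, 0.001, 2.971]
force: [-0.0, 0.1, 1.0]
width: 0.0214
```

```bash
python3 - <<'E'
from h import *
s=get_state();print(s['t'],s['eef_pos'],s['ee_rot'],s['force'],s['width'])
p,d=grab_frame('scene');
print(overlay('scene',p,s,'pics/ov9.png',(150,210,370,390),3.5))
E
```

```text
9.65 [0.63287275 0.03775723 0.26372929] [3.14130991e+00 8.57975872e-04 2.97134130e+00] [-0.03404846  0.07268023  1.03259184] 0.02135405411117891
(array([0.64814866, 0.03513106, 0.00602929]), np.float64(6.112933956906309))
```

View pics/ov9.png

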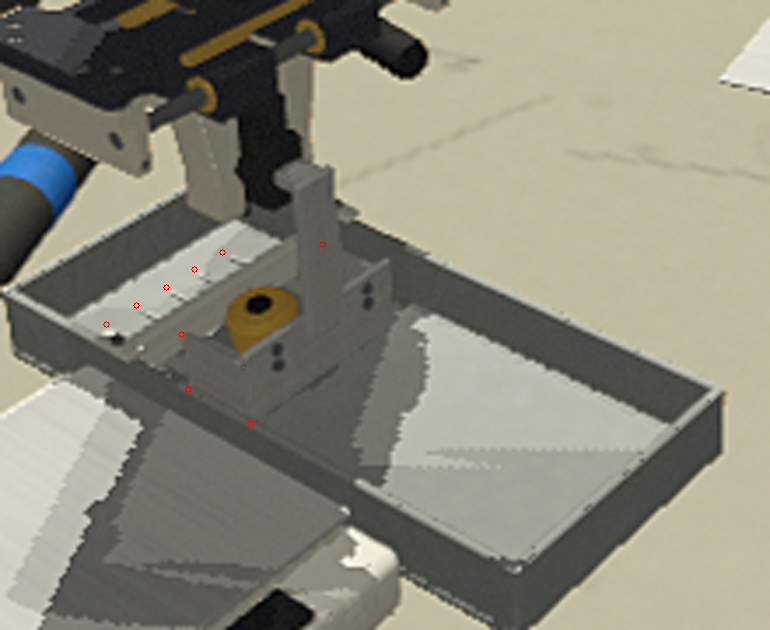

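Call:
arm_command --targets '[[[0,0,0],[-2,0.3,0],1],[[0,0,0],[-4,0.7,0],1],[[0,0,0],[-6,1,0],1],[[0,0,0],[-7,1.2,0],1],[[0,0,0],[-8,1.4,0],1],[[0,0,0],[-8,1.4,0],1],[[0,0,0],[-8,1.4,0],1],[[0,0,0],[-8,1.4,0],1]]'

```text
t: 10.5
eef_pos: [0.5806, 0.0467, 0.2637]
ee_rot: [-3.142, -0.0, 2.971]
force: [1.1, -0.3, 0.2]
width: 0.0217
```

Call:
arm_command --targets '[[[0,0,0],[-8,1.4,0],1],[[0,0,0],[-6,1,0],1],[[0,0,0],[-4,0.7,0],1],[[0,0,0],[-2,0.3,0],1],[[0,0,0],[0,0,0],1]]'

```text
t: 11.0
eef_pos: [0.5612, 0.05, 0.2637]
ee_rot: [-3.141, -0.0, 2.971]
force: [-1.4, 0.7, 1.8]
width: 0.0213
```

```bash
python3 - <<'E'
from h import *
s=get_state();print(s['t'],s['eef_pos'],s['ee_rot'],s['force'],s['width'])
p,d=grab_frame('scene');
print(overlay('scene',p,s,'pics/ov10.png',(150,210,370,390),3.5))
E
```

```text
11.0 [0.56117431 0.04999558 0.26368323] [-3.14146823e+00 -4.39998980e-04  2.97144800e+00] [-1.43351931  0.73610645  1.76756629] 0.02130886002892026
(array([0.57645049, 0.04737104, 0.00598323]), np.float64(6.113040649937652))
```

View pics/ov10.png

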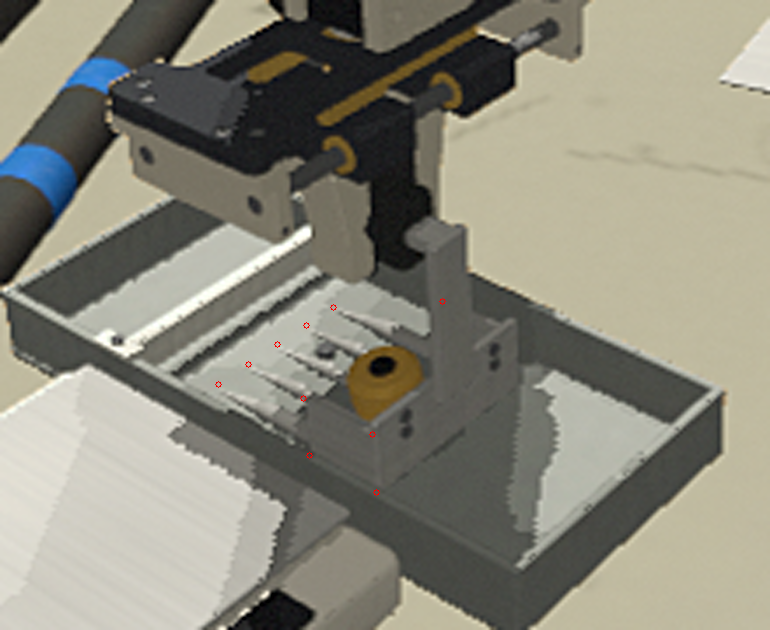

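Call:
arm_command --targets '[[[0,0,0],[0,0,4],1],[[0,0,0],[0,0,8],1],[[0,0,0],[0,0,12],1],[[0,0,0],[0,0,15],1],[[0,0,0],[0,0,15],1],[[0,0,0],[0,0,10],1],[[0,0,0],[0,0,6],1],[[0,0,0],[0,0,0],1]]'

```text
t: 11.85
eef_pos: [0.5616, 0.05, 0.3347]
ee_rot: [3.141, 0.001, 2.971]
force: [0.1, 0.1, -3.6]
width: 0.0219
```

Call:
arm_command --targets '[[[0,0,0],[0,0,0],1],[[0,0,0],[0,0,0],1],[[0,0,0],[0,0,0],1]]'

```text
t: 12.15
eef_pos: [0.5613, 0.0499, 0.333]
ee_rot: [-3.141, -0.001, 2.971]
force: [-0.7, 0.0, -3.1]
width: 0.0216
```

```bash
python3 - <<'E'
from h import *
s=get_state();print(s['t'],s['eef_pos'],s['ee_rot'],s['force'],s['width'])
p,d=grab_frame('scene');
print(overlay('scene',p,s,'pics/ov11.png',(150,180,370,390),3.5))
E
```

```text
12.15 [0.56133548 0.04991172 0.33298002] [-3.14093775e+00 -1.08024789e-03  2.97135152e+00] [-0.67039949  0.00744156 -3.13811776] 0.021643852538533834
(array([0.57661141, 0.04728571, 0.07528002]), np.float64(6.112944170256652))
```

View pics/ov11.png

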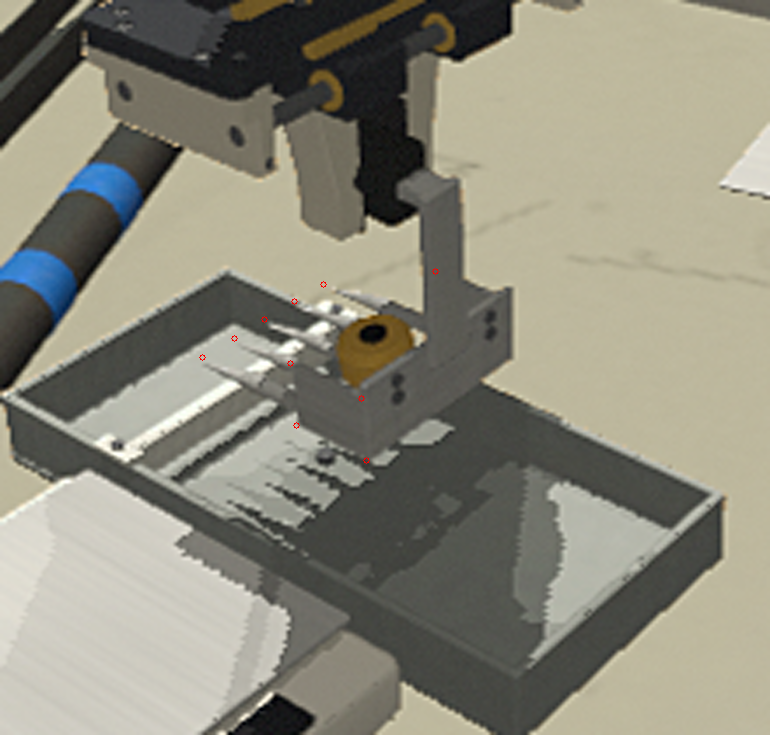

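Call:
arm_command --targets '[[[0,0,0],[1,5,4],1],[[0,0,0],[2,12,4],1],[[0,0,0],[4,20,0],1],[[0,0,0],[4,24,0],1],[[0,0,0],[5,24,0],1],[[0,0,0],[4,24,0],1],[[0,0,0],[4,20,0],1],[[0,0,0],[2,13,0],1]]'

```text
t: 13.0
eef_pos: [0.5878, 0.1946, 0.3415]
ee_rot: [3.141, 0.0, 2.973]
force: [0.2, 0.2, -2.3]
width: 0.0222
```

Call:
arm_command --targets '[[[0,0,0],[1,7,0],1],[[0,0,0],[0,3,0],1],[[0,0,0],[0,0,0],1],[[0,0,0],[0,0,0],1],[[0,0,0],[0,0,0],1]]'

```text
t: 13.5
eef_pos: [0.5884, 0.2012, 0.3418]
ee_rot: [-3.142, 0.0, 2.971]
force: [-1.2, 0.1, -2.1]
width: 0.0221
```

```bash
python3 - <<'E'
from h import *
s=get_state();print(s['t'],s['eef_pos'],s['ee_rot'],s['force'],s['width'])
p,d=grab_frame('scene');
print(overlay('scene',p,s,'pics/ov12.png',(70,180,290,390),3.5))
E
```

```text
13.5 [0.58843272 0.20119612 0.34181601] [-3.14157321e+00  3.11745812e-05  2.97056120e+00] [-1.20303572  0.11397186 -2.12484974] 0.02209106808055024
(array([0.60370657, 0.19855804, 0.08411601]), np.float64(6.11215384918863))
```

View pics/ov12.png

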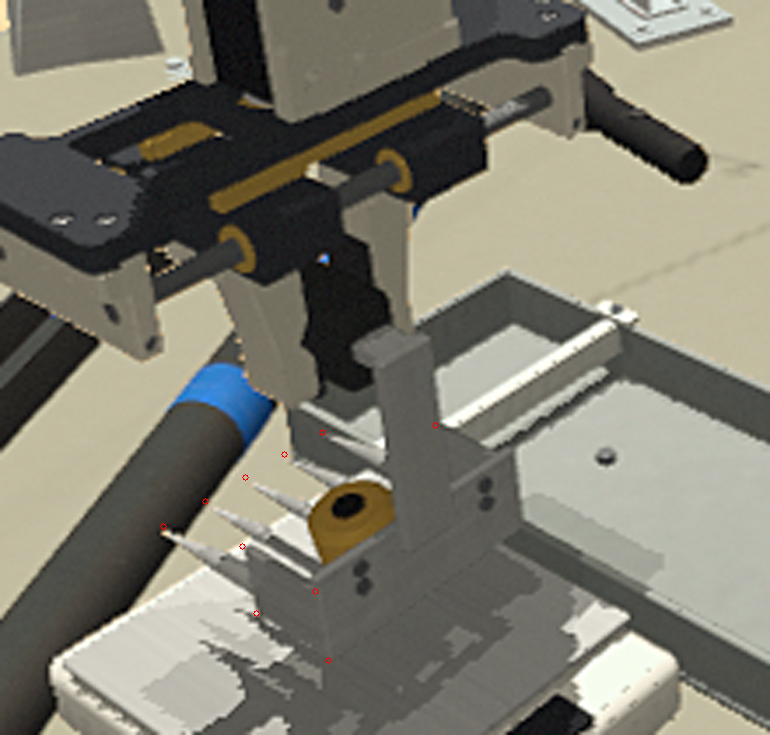

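Call:
arm_command --targets '[[[0,0,0],[0,0,-6],1],[[0,0,0],[0,0,-12],1],[[0,0,0],[0,0,-12],1],[[0,0,0],[0,0,-8],1],[[0,0,0],[0,0,-4],1],[[0,0,0],[0,0,-1],1],[[0,0,0],[0,0,0],1],[[0,0,0],[0,0,0],1]]'

```text
t: 14.35
eef_pos: [0.5887, 0.2021, 0.2991]
ee_rot: [3.141, 0.001, 2.972]
force: [-0.0, -0.7, -3.0]
width: 0.0221
```

Call:
arm_command --targets '[[[0,0,0],[0,0,-1],1],[[0,0,0],[0,0,-1],1],[[0,0,0],[0,0,-0.5],1],[[0,0,0],[0,0,0],1],[[0,0,0],[0,0,0],1]]'

```text
t: 14.85
eef_pos: [0.5885, 0.202, 0.2962]
ee_rot: [3.142, 0.0, 2.971]
force: [0.5, 0.3, -2.6]
width: 0.0217
```

Call:
arm_command --targets '[[[0,0,0],[0,0,-0.5],1],[[0,0,0],[0,0,-0.5],1],[[0,0,0],[0,0,0],1],[[0,0,0],[0,0,0],1]]'

```text
t: 15.25
eef_pos: [0.5887, 0.202, 0.2957]
ee_rot: [3.141, 0.001, 2.971]
force: [-1.0, -1.0, 3.4]
width: 0.022
```

```bash
python3 - <<'E'
from h import *
s=get_state();print(s['t'],s['eef_pos'],s['ee_rot'],s['force'],s['width'])
p,d=grab_frame('scene');
print(overlay('scene',p,s,'pics/ov13.png',(70,180,290,390),3.5))
E
```

```text
15.25 [0.58865383 0.20195838 0.29568888] [3.14123703e+00 7.08019580e-04 2.97147054e+00] [-0.96738731 -1.00663254  3.39058076] 0.021981793430916937
(array([0.60393007, 0.19933419, 0.03798888]), np.float64(6.113063194014082))
```

View pics/ov13.png

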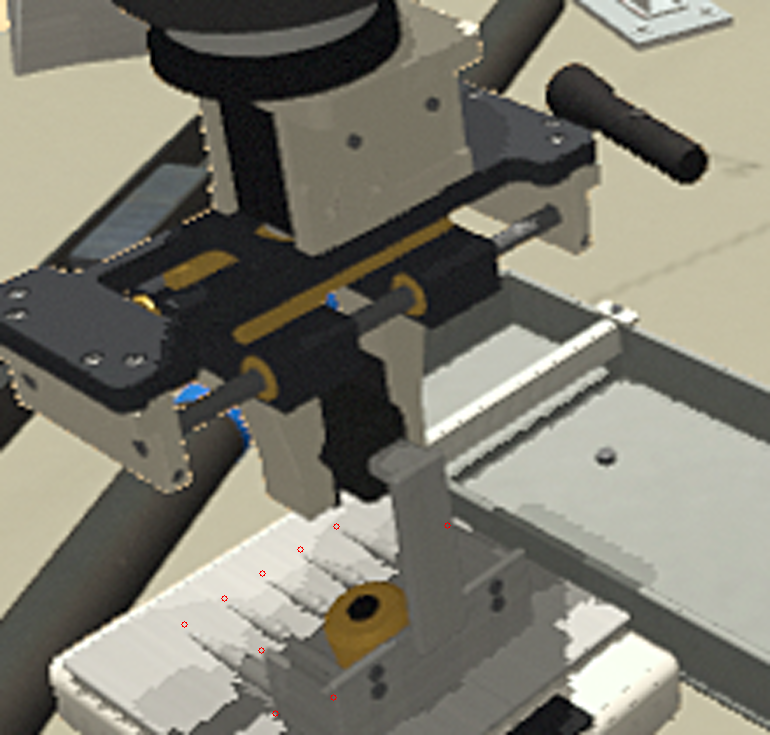

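Call:
arm_command --targets '[[[0,0,0],[0,0,0.5],1],[[0,0,0],[0,0,0],0.7],[[0,0,0],[0,0,0],0.6],[[0,0,0],[0,0,0],0.4],[[0,0,0],[0,0,0],0.2],[[0,0,0],[0,0,0],0],[[0,0,0],[0,0,0],0],[[0,0,0],[0,0,0],0]]'

```text
t: 16.1
eef_pos: [0.5885, 0.202, 0.2957]
ee_rot: [3.142, 0.0, 2.971]
force: [0.3, 0.5, 0.7]
width: 0.0689
```

Call:
arm_command --targets '[[[0,0,0],[0,0,0],0],[[0,0,0],[0,0,0],0],[[0,0,0],[0,0,0],0],[[0,0,0],[0,0,0],0]]'

```text
t: 16.5
eef_pos: [0.5885, 0.202, 0.2956]
ee_rot: [-3.142, -0.0, 2.971]
force: [0.2, 0.7, -0.6]
width: 0.0874
```

Call:
arm_command --targets '[[[0,0,0],[0,0,10],0],[[0,0,0],[0,0,20],0],[[0,0,0],[0,0,30],0],[[0,0,0],[0,0,30],0],[[0,0,0],[0,0,30],0],[[0,0,0],[-20,-40,0],0],[[0,0,0],[-20,-40,0],0],[[0,0,0],[-20,-40,0],0]]'

```text
t: 17.3
eef_pos: [0.5275, 0.0809, 0.4166]
ee_rot: [3.141, 0.001, 2.972]
force: [-0.3, -0.6, 0.4]
width: 0.0875
```

Call:
arm_command --targets '[[[0,0,0],[-20,-40,0],0],[[0,0,0],[-20,-40,0],0],[[0,0,0],[-20,-40,0],0],[[0,0,0],[-20,-40,0],0],[[0,0,0],[-20,-40,0],0],[[0,0,0],[-20,-40,0],0],[[0,0,0],[0,0,0],0],[[0,0,0],[0,0,0],0]]'

```text
t: 18.1
eef_pos: [0.4079, -0.159, 0.4166]
ee_rot: [3.141, 0.002, 2.969]
force: [-0.0, -0.0, -0.1]
width: 0.0872
```

```bash
python3 - <<'E'
from h import *
s=get_state();print(s['t'],s['eef_pos'],s['ee_rot'],s['force'],s['width'])
s2={'eef_pos':np.array([.5885,.202,.2957]),'ee_rot':[0,0,2.971]}
p,d=grab_frame('scene');print(overlay('scene',p,s2,'pics/ov14.png',(70,180,370,390),2.6))
p,d=grab_frame('top');print(overlay('top',p,s2,'pics/ov14t.png',(90,140,290,315),4))
E
```

```text
18.1 [ 0.40785891 -0.15897798  0.41656992] [3.14131071e+00 1.53577002e-03 2.96879661e+00] [-0.03497827 -0.03600149 -0.14695374] 0.08722194140381333
(array([0.60377501, 0.19936862, 0.038     ]), 6.112592653589793)
(array([0.60377501, 0.19936862, 0.038     ]), 6.112592653589793)
```

View pics/ov14.png

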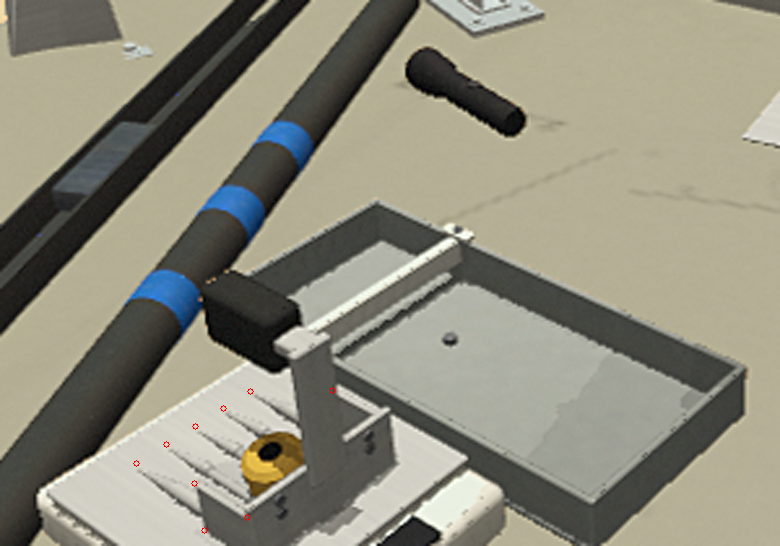

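View pics/ov14t.png

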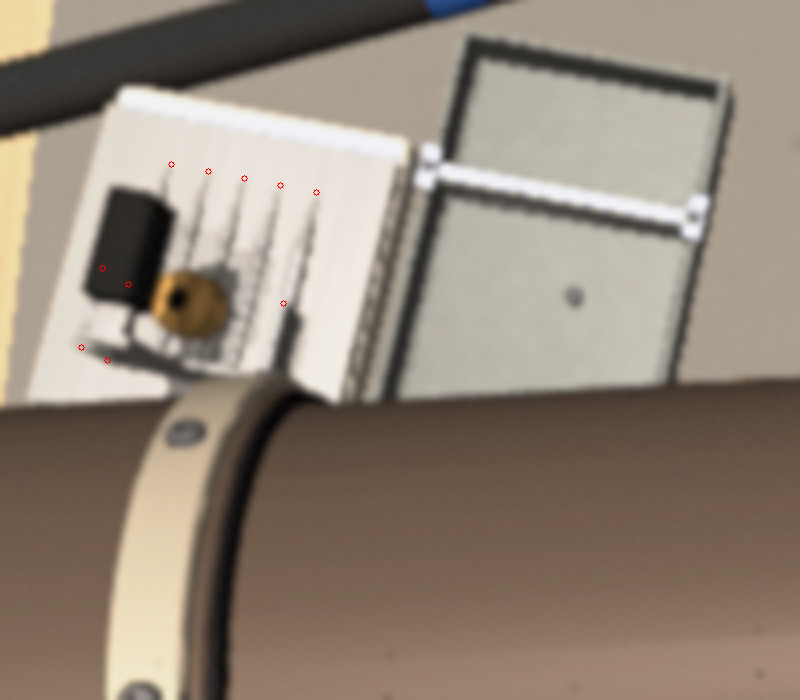

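```bash
python3 - <<'E'
from h import *
o=np.array([.6038,.1994,.038]);R=Ro.from_euler('z',-.171).as_matrix()
c=ray('top',90+182/4,140+300/4,.068);print('collar in scoop',R.T@(c-o))
c2=ray('scene',70+268/2.6,180+452/2.6,.068);print('collar scene',R.T@(c2-o))
so=np.array([.576,.0462,0])
print('scoop in st',R.T@(o-so)); print('chip in st',R.T@(ray('top',90+574/4,140+297/4,.011)-so))
print(job_done())
E
```

```text
collar in scoop [-0.02015637  0.00221884  0.03      ]
collar scene [-0.02353053  0.0079235   0.03      ]
scoop in st [0.00132483 0.15569626 0.038     ]
chip in st [ 0.0292215  -0.00854664  0.011     ]
the job is handed in; nothing more can be done
None
```

I picked up the slotted scoop and ran it along the trough floor under the stop bar until the collar rode up onto its tines. I then drew back, lifted level, set the scoop on the weighing pan, let go and moved the arm clear. I handed the job in at about 18 s of the 54 s allowed. The hand-in reports no verdict, so these are my own last checks, in station coordinates unless stated:

- **Scoop:** it stands upright in the last pictures, with its origin at about x = 1 mm, y = 156 mm, so within about 1 mm of the pan's centre. That position comes from the arm's pose at release, and the pictures agree with it.
- **Collar:** it is inside the scoop, at about x = -20 to -24 mm and y = +2 to +8 mm in the scoop's frame. The two cameras differ by about 6 mm in y, but both readings are well within the limits. I did not measure its tilt.
- **Chip:** it lies on the trough floor at about x = 29 mm, y = -9 mm. It slid forward from about x = -1 mm during the scoop run, and it showed on the trough floor in the picture taken after the lift.
- **Contact:** the fingers closed only on the rubber grip. The wrist force stayed under 6 N at every reading, and nothing was touching the robot at the end.

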